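# Load a topping canister into the dosing carousel and index it one click

### The job

Put the loose topping canister into the empty pocket at the front of the dosing carousel: hold it lightly down and twist it until its slotted foot drops over the drive key in the pocket floor and it sits fully home, without forcing it down. Then turn the carousel by its knob exactly one click clockwise (seen from above), so that the canister stands over the spout, and let go; leave the jar, the ribbon spool and the gift box where they are.

Things in the scene. Friction and masses are not known exactly. Their poses are not given: they have to be found in the camera images.
- canister_center (a point): The loose topping canister: upright round can, 50 mm diameter, 80 mm high, straight brushed-metal sides, dark wooden lid, black foot, 0.13-0.25 kg. Point on its axis half-way up, 40 mm above its underside; z up. Two slots, 10.5 mm wide and 9 mm deep, cross at right angles in its underside along this point's x and y (not seen from outside), so it fits a key at four angles.
- canister: The same loose canister; origin at the centre of its underside. Like canisters in the three rear pockets are fixed there.
- load_pocket (a point): The empty front pocket: centre of its floor, 58 mm above the counter, 85 mm from the carousel's axis. x points to that axis, z up; it turns with the carousel. A black round cup, bore 52 mm, rim 17 mm above the floor, flared as lead-in. In the floor lies the drive key. A canister not meshed rides about 7 mm high on the key (sprung: gives up to 2.5 mm, 3 N per mm); meshed, it stands on the floor.
- deck: Turning deck: aluminium disc, 238 mm diameter, top 54 mm above the counter; origin on the turning axis at its underside, z up, x away from the front pocket. Carries six cups (60 degrees apart), their keys, three fixed canisters at the rear (tops at 138 mm). Key: steel bar 34 x 7 x 7 mm through the pocket's centre, at any angle, not measured; a light twist (pressing about 5 N) does not turn it.
- carousel: Grey round base, 210 mm diameter, 32 mm high, fixed to the counter; origin on the turning axis at counter height. A steel pointer marks its front (-x); a spout with a small dish stands out at its left front, one click clockwise from the front.
- turret (a joint): Angle of the carousel in rad, 0 at the click where it starts, growing clockwise seen from above. A sprung ball holds it at clicks 1.047 rad (60 degrees) apart: the resistance rises to about 0.3 N m at a quarter of the way and falls to nothing half-way; from there it snaps on by itself to the next click.
- knob_grip (a point): Black wing knob on the central column: a bar 42 mm long, 14 mm thick, 30 mm high, top 176 mm above the counter. Point on the turning axis, 163 mm above the counter, 13 mm below the top. Axes turn with the carousel: the bar runs along y, so it is pinched along x. Free bar height below the point 14 mm, then a round collar.
- bean_jar: Bystander: glass jar of cocoa beans with a wooden stopper, 63 mm diameter, 85 mm high; origin at the centre of its underside.
- ribbon_sage: Bystander: spool of ribbon lying flat, 62 mm diameter, 30 mm high; origin at its underside.
- petit_noir: Bystander: small closed brown gift box, 56 x 62 x 50 mm; origin at the centre of its underside.

How it is judged (in metres and radians):
On the way, in this order (a step that is already met when the one before it is completed fails the run):
1. the canister is fully home over the key in the front pocket while the carousel still stands at its first click (z of canister_center in the frame of load_pocket between 0.037 and 0.042 m and horizontal distance between canister_center and load_pocket below 0.004 m and angle between canister_center's own z axis and vertical below 0.06 rad and value of joint turret between -0.2 and 0.2 rad), for 0.2 s.
2. the carousel has been turned one click clockwise with the canister still home (z of canister_center in the frame of load_pocket between 0.037 and 0.042 m and horizontal distance between canister_center and load_pocket below 0.004 m and angle between canister_center's own z axis and vertical below 0.06 rad and value of joint turret between 0.97 and 1.13 rad), for 0.2 s.
At the end, for the whole second after the job is handed in: The canister stands upright in the pocket that was at the front, down on its floor (within 2 mm of height, 4 mm sideways), and the carousel rests one click (60 degrees, within about 4.5) clockwise of where it started (all of step 2 and velocity of joint turret between -0.05 and 0.05 rad/s); the robot touches nothing.
It fails at once if the canister is pressed against the carousel or its key with more than 50 N (contact force between canister and deck above 50 N).
It fails at once if the carousel is turned backwards or past the next click by more than a third of a click (value of joint turret below -0.35 rad or value of joint turret above 1.4 rad).
It fails at once if the jar, the ribbon spool or the gift box is moved by more than 30 mm (distance of any of bean_jar, ribbon_sage, petit_noir from where it was at the start of the episode above 0.03 m).
It also fails if it takes over 72 s, if anything falls off the work surface, if the arm or the gripper's body presses on something with over 40 N, if the wrist force passes 120 N, or if a joint passes its speed limit or range.

### The arm

A 6-joint arm with a two-finger parallel gripper is mounted at the origin on a cart in front of the work surface, level with it; the furniture and walls round the work are solid. World frame = base frame: x ahead of the robot, y to its left, z up, the work surface at z = 0. Lengths are in mm, angles in rad, forces in N, time in s.
With the tool pointing down it reaches from about 400 to 925 mm from the base axis. Payload 12.5 kg.
Tool frame: the origin (TCP) lies midway between the tips of the shut fingers; the grasp point (between the pads) lies 19 mm behind it; z points along the fingers, y is the line along which they close (so a half turn about z gives the same grasp; the last joint's range is limited). The gripper opens to 95 mm and grips with 3 to 60 N. Pads are 20 mm wide; open, the fingers measure 119 mm over their backs; the gripper's body (75 mm by 180 mm) begins 59 mm behind the grasp point.
Start: joints at [1.237, 0.491, 1.559, -0, 1.092, -0.106], TCP at [141.128, 608.876, 214.661] pointing down, gripper open.
Joint ranges: [-3.1, 3.1], [-0.84, 2.19], [0.05, 2.79], [-1.13, 4.28], [0.06, 2.93], [-2.69, 2.69]. Speed limits (rad/s): [2.22, 2.22, 2.79, 3.14, 3.14, 3.14].

### API

Orientations are given as [roll, pitch, yaw] about the fixed x, y, z axes, in that order (R = Rz(yaw) Ry(pitch) Rx(roll)).
In Python, from cell import state, viewer, env, models gives the robot as it stands. The module is installed in compiled form; this text tells all that it offers.
- The arm moves only by the tool arm_command, never from a script. Its argument "rows" is a list of rows, each a list of 2 entries, a list of its own where there are three numbers: the shift along the tool's x, y, z normalised to -1 to 1, where 1 is 0.25 m, then the turn about the tool's z normalised to -1 to 1, where 1 is pi rad. A call has exactly 5 rows; each row shifts and turns the commanded pose from where the row before left it, along the tool's axes as they then stand; what a row does not reach is not made up. A row lasts 1/10 s, in which the tool goes at most 50 mm and 8.59 degrees, less where a joint would pass 70% of its speed; a pose out of reach is approached as far as the arm can. A call with a number of a shift or a turn outside -1 to 1 is refused whole. A call with a gripper value outside its range is refused whole. "claw" is the opening, from 0 (shut) to 1 (fully open), set as the call begins (left out, the last holds). The fingers move at their own pace and stop on an object; the grip force is fixed at half the most. Time passes only in rows, so rows that do not move let the fingers close, or fill a call up. It gives the time, the measured TCP pose, the force, the opening and the grip force at its end, in the units of the state.
- state(): the state, without advancing time (a new reading comes with each control period).
- viewer.read_camera(name): name is "scene" or "top"; returns (picture, depth): 400x640x3 uint8, red, green, blue; 400x640 float32, mm along the optical axis (not along the pixel's ray), 0 where there is no reading.
- viewer.get_calibration(name): a dict with "camera_matrix" (3x3 intrinsics, pixels), "dist_coeffs" ([k1, k2, p1, p2, k3] as OpenCV has them; the pictures are not rectified), "world_to_cam" (4x4, takes a point from world to camera coordinates). Camera axes: x right, y up, looking along -z (the intrinsics and any distortion apply to the point x, -y, -z); pixel columns grow to the right and rows downward; lengths in mm; the calibration is good to about 2 mm. A picture is of the moment at which its call begins. get_calibration takes no time and is no camera call.
- env.job_done(): hands the job in; it is judged then, once.
Trained networks look in the newest picture that a camera, given by its name, has taken for a name from the list of things; names that differ only in an ending like _2 or _b are one class to them, and where a whole thing is asked for, a point or a joint stands for the part that bears it (a point fixed in the world has none). Each returns a list of dicts, best first, with "confidence" (0 to 1); they miss things now and then, are a little off and sometimes report something else, mostly with a low value. They report only what shows in the picture. A call takes as long as a camera call.
- models.search_frame(camera, label): "position" ([x, y, z] in mm, in world coordinates, good to about 4 mm: the middle of the surface that is visible of it).
- models.mark_of(camera, label): "position" ([x, y, z] in mm, in world coordinates, good to about 4 mm: a listed point, or the origin of a listed thing).
The state is a dict: "t": time; "joints": joint angles; "qvel": joint speeds; "tau": joint torques, N m; "eef_pos": TCP position; "tcp_rot": TCP orientation; "ft_force": force on the tool from outside, world axes, zero at the start; "moment": the same for the moment, N m; "opening": opening from 0.0 (shut) to 1.0 (fully open); "grip_force": force on a finger pad.
Only numpy, scipy, OpenCV 4.12 (cv2) and the standard library are available. Lean on these libraries where they do the work, as an engineer would, in place of code of your own. Each camera call takes 0.05 s, during which the arm holds its last target. There are 200 camera calls.

## Working session

There is one attempt and no reset: what is moved stays moved. The work goes in short steps, Python scripts to look and compute and a tool call to move; the robot and the scene stay as the last step left them, time stands still between calls to the robot, and variables do not carry over. Pictures are saved under pics/ and viewed, at most 10 in all, crops included, and the job is handed in when it is done.

Besides the shell and the picture viewer there is one more tool, called after "Request:" as name(argument=value, ...) on one line, values as JSON. arm_command: Moves the arm, as the interface text tells. Scaled input: -1 to 1 covers 0.25 m each way for a shift and pi rad each way for a turn. Its arguments: {"type":"object","properties":{"rows":{"type":"array","items":{"type":"array"}},"claw":{"type":"number"}},"required":["rows"]}

```bash
mkdir -p pics; cat > h.py <<'E'
from cell import state, viewer, env, models
import numpy as np, cv2
def deproj(cam,depth):
    c=viewer.get_calibration(cam);K=np.array(c["camera_matrix"]);d=np.array(c["dist_coeffs"],float);T=np.array(c["world_to_cam"])
    h,w=depth.shape;u,v=np.meshgrid(np.arange(w),np.arange(h))
    n=cv2.undistortPoints(np.stack([u,v],-1).reshape(-1,1,2).astype(np.float64),K,d).reshape(h,w,2)
    P=np.stack([n[...,0]*depth,-n[...,1]*depth,-depth,np.ones_like(depth)],-1)
    P=P@np.linalg.inv(T).T
    P[depth<=0]=np.nan
    return P[...,:3]
E
python3 - <<'E'
from h import *
s=state()
for k in s: print(k,np.round(s[k],3))
for cam in("scene","top"):
    p,d=viewer.read_camera(cam); cv2.imwrite(f"pics/{cam}0.png",p[...,::-1]); np.savez(f"{cam}0.npz",p=p,d=d)
    for l in "canister_center load_pocket deck carousel knob_grip bean_jar ribbon_sage petit_noir".split():
        print(cam,l,[(np.round(r["position"]),round(r["confidence"],2)) for r in models.mark_of(cam,l)][:3])
E
```

```text
t 0.0
joints [ 1.237  0.492  1.559  0.     1.092 -0.106]
qvel [ 0.002 -0.    -0.001 -0.    -0.     0.001]
tau [ 2.0000e-03 -6.1264e+01 -2.5816e+01  6.9000e-02  4.8000e-02 -0.0000e+00]
eef_pos [141.025 608.615 214.064]
tcp_rot [-3.14  -0.     2.914]
ft_force [ 0.999 -0.1    0.31 ]
moment [-0.015  0.069  0.042]
grip_force 0.0
opening 1.003
scene canister_center [(array([445., 276.,  40.]), 0.67)]
scene load_pocket [(array([463.,   8.,  56.]), 0.65)]
scene deck [(array([542., -15.,  45.]), 0.87), (array([464.,  11.,  57.]), 0.41)]
scene carousel [(array([544., -13.,   4.]), 0.78)]
scene knob_grip [(array([542., -12., 163.]), 0.88)]
scene bean_jar [(array([ 499., -294.,   -3.]), 0.89), (array([542., -14.,   3.]), 0.24)]
scene ribbon_sage [(array([ 617., -257.,    3.]), 0.96)]
scene petit_noir [(array([628., 226.,  -2.]), 0.63)]
top canister_center [(array([450., 275.,  43.]), 0.78), (array([ 623., -254.,   -4.]), 0.59)]
top load_pocket [(array([460.,   9.,  59.]), 0.91)]
top deck [(array([541., -14.,  46.]), 0.65)]
top carousel [(array([542., -10.,  -1.]), 0.85), (array([ 621., -253.,   -2.]), 0.44)]
top knob_grip [(array([545., -16., 163.]), 0.65)]
top bean_jar [(array([ 503., -290.,   -3.]), 0.64)]
top ribbon_sage [(array([ 619., -256.,   -2.]), 0.82)]
top petit_noir [(array([631., 224.,   2.]), 0.78)]
```

View pics/scene0.png

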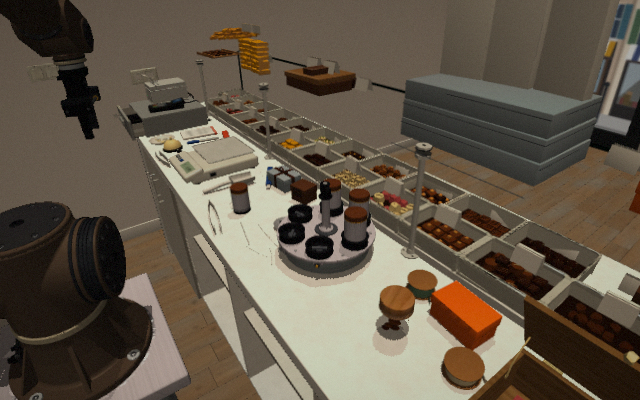

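View pics/top0.png

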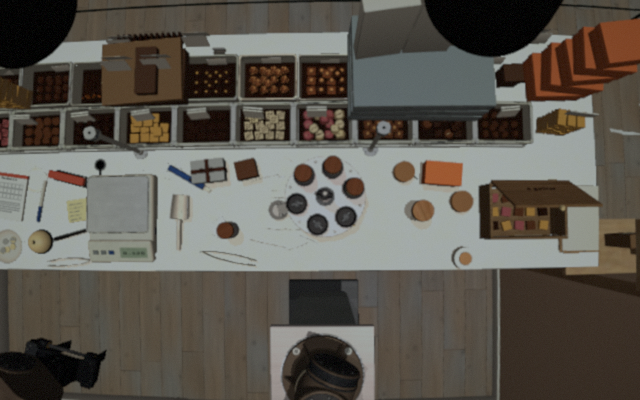

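The scene view shows the loose canister at about (240,198), the carousel at (325,240), and the jar and ribbon spool beyond it. In the top view the canister lid is at (228,230), the knob at (324,196), the front cup at (317,224), the left-front cup at (297,203) and the spout dish at (278,210). Next I refine these with depth.

```bash
python3 - <<'E'
from h import *
for cam in("scene","top"):
    z=np.load(f"{cam}0.npz");P=deproj(cam,z["d"]);p=z["p"].astype(int)
    def near(c,r,z0,z1): return P[(np.hypot(P[...,0]-c[0],P[...,1]-c[1])<r)&(P[...,2]>z0)&(P[...,2]<z1)]
    print(cam)
    q=near((448,275),45,70,95);
    if len(q): print(" can lid",len(q),q.mean(0).round(1),q.min(0).round(),q.max(0).round(), cv2.minEnclosingCircle(q[:,:2].astype(np.float32)))
    m=(np.hypot(P[...,0]-543,P[...,1]+14)<125)&(P[...,2]>128)&(P[...,2]<148)&(np.hypot(P[...,0]-543,P[...,1]+14)>50)
    n,lab,st,cen=cv2.connectedComponentsWithStats(m.astype(np.uint8))
    for i in range(1,n):
        if st[i,4]>15:
            q=P[lab==i]; print(" lid",len(q),cv2.minEnclosingCircle(q[:,:2].astype(np.float32)),q.mean(0).round(1))
    q=near((543,-14),30,168,190)
    if len(q): print(" knob",len(q),q.mean(0).round(1),np.linalg.eigh(np.cov(q[:,:2].T)), q[:,2].min(),q[:,2].max())
    # deck disc edge z 45..62
    q=near((543,-14),150,48,75)
    print(" deck+cup", len(q),cv2.minEnclosingCircle(q[:,:2].astype(np.float32)))
    d=(p.sum(-1)<120)&(np.hypot(P[...,0]-543,P[...,1]+14)<125)&(np.hypot(P[...,0]-543,P[...,1]+14)>45)&(P[...,2]>45)&(P[...,2]<90)
    n,lab,st,cen=cv2.connectedComponentsWithStats(d.astype(np.uint8))
    for i in range(1,n):
        if st[i,4]>15:
            q=P[lab==i]; print(" cup",len(q),cv2.minEnclosingCircle(q[:,:2].astype(np.float32)),q.mean(0).round(1),cen[i].round())
    q=near((543,-14),25,58,80)
    for (x,y) in ((460,8),(463,8)):
        q=near((x,y),45,68,85); print(" rim",len(q),cv2.minEnclosingCircle(q[:,:2].astype(np.float32)),q.mean(0).round(1))
z=np.load("top0.npz")["p"]; cv2.imwrite("pics/topcrop.png",cv2.resize(z[140:250,210:380,::-1],None,fx=4.5,fy=4.5,interpolation=cv2.INTER_CUBIC))
E
```

```text
scene
 can lid 156 [441.8 269.9  77.3] [418. 250.  70.] [468. 300.  81.] ((443.3406982421875, 274.6409606933594), 25.165462493896484)
 lid 141 ((603.0354614257812, 45.92051696777344), 24.828405380249023) [606.   38.7 137.2]
 lid 245 ((624.373046875, -37.361541748046875), 25.02526092529297) [620.2 -41.2 136.9]
 lid 304 ((563.157470703125, -95.97724914550781), 25.396799087524414) [ 560.3 -100.4  137.1]
 knob 91 [539.7 -18.9 176.4] EighResult(eigenvalues=array([ 22.6404193, 114.3364852]), eigenvectors=array([[-0.98177732,  0.19003498],
       [ 0.19003498,  0.98177732]])) 168.41991696343115 182.4739955844721
 deck+cup 3555 ((542.572021484375, -13.20616340637207), 119.833740234375)
 cup 108 ((607.237548828125, 32.93804931640625), 25.675851821899414) [601.4  21.4  67. ] [336. 211.]
 cup 787 ((491.45263671875, 37.57054901123047), 73.50703430175781) [487.6  34.2  65.9] [295. 224.]
 cup 35 ((640.13720703125, -54.680320739746094), 19.582033157348633) [636.5 -60.2  69.3] [368. 219.]
 cup 253 ((563.0526733398438, -96.77899932861328), 30.536590576171875) [ 551.2 -110.5   67.6] [354. 243.]
 cup 5
[... 1043 characters left out ...]
 [325. 170.]
 cup 16 ((588.8805541992188, 59.894805908203125), 18.161354064941406) [584.4  62.1  74.8] [300. 182.]
 cup 25 ((567.505615234375, -75.20265197753906), 20.26873016357422) [567.9 -68.4  75.1] [345. 187.]
 cup 83 ((521.7850952148438, 73.40967559814453), 27.481290817260742) [524.7  77.8  63.5] [295. 203.]
 cup 75 ((482.9561767578125, -68.69795989990234), 27.799436569213867) [482.8 -70.8  64.7] [346. 217.]
 cup 84 ((461.8931579589844, 13.333195686340332), 27.21253776550293) [462.3  14.5  63.8] [317. 224.]
 rim 109 ((462.3733825683594, 11.991768836975098), 31.004955291748047) [461.2  12.4  73.5]
 rim 109 ((462.3733825683594, 11.991768836975098), 31.004955291748047) [461.2  12.4  73.5]
```

View pics/topcrop.png

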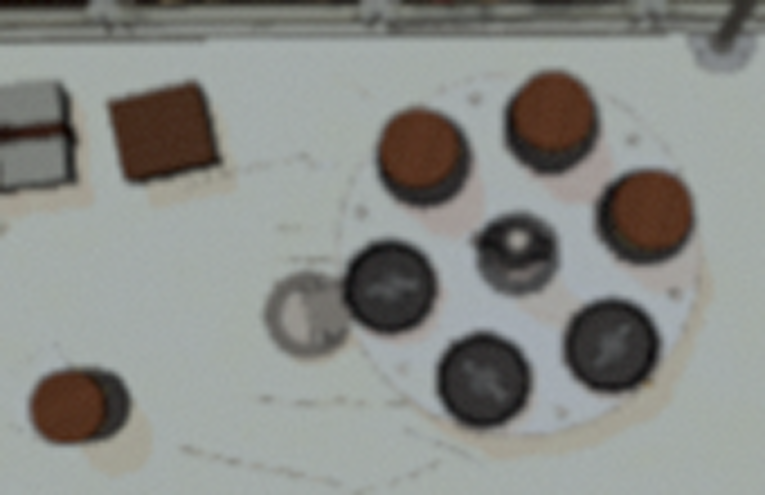

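The two cameras differ by about 2–3 mm, so I average them. The canister comes out at about (445.4, 277.5), the pocket at (461.7, 10.7) and the axis at (543.1, -11.9). Front lies along (-0.962, 0.272). The starting yaw already closes the fingers tangentially at the pocket. In the crop, the front cup at (485,378) shows a faint key. Now I move over the canister.

Request:
arm_command(rows=[[[-0.148,-0.102,0],0],[[-0.148,-0.102,0],0],[[-0.148,-0.102,0],0],[[-0.148,-0.102,0],0],[[-0.148,-0.102,0],0]], claw=1)

```text
t: 1.4
eef_pos: [293.5, 441.5, 214.8]
tcp_rot: [3.141, 0.0, 2.914]
ft_force: [1.0, 0.3, 0.5]
opening: 0.997
grip_force: 0.0
```

Request:
arm_command(rows=[[[-0.148,-0.102,0],0],[[-0.148,-0.102,0],0],[[-0.148,-0.102,0],0],[[-0.148,-0.102,0],0],[[-0.148,-0.102,0],0]])

```text
t: 1.9
eef_pos: [445.0, 275.4, 214.9]
tcp_rot: [3.141, 0.0, 2.914]
ft_force: [-0.3, 0.9, -0.5]
opening: 0.997
grip_force: 0.0
```

Request:
arm_command(rows=[[[0,0,0],0],[[0,0,0],0],[[0,0,0],0],[[0,0,0],0],[[0,0,0],0]])

```text
t: 2.4
eef_pos: [443.3, 277.7, 214.7]
tcp_rot: [3.141, 0.0, 2.915]
ft_force: [-0.7, -0.4, -0.0]
opening: 0.998
grip_force: 0.0
```

Request:
arm_command(rows=[[[-0.008,0,0.17],0],[[0,0,0.17],0],[[0,0,0.17],0],[[0,0,0.1],0],[[0,0,0.06],0]])

```text
t: 2.9
eef_pos: [444.8, 276.7, 45.0]
tcp_rot: [-3.14, -0.002, 2.915]
ft_force: [-0.2, -0.9, -0.5]
opening: 1.001
grip_force: 0.0
```

Request:
arm_command(rows=[[[0,0,0],0],[[0,0,0],0],[[0,0,0],0],[[0,0,0],0],[[0,0,0],0]], claw=0)

```text
t: 3.4
eef_pos: [446.2, 276.7, 47.9]
tcp_rot: [3.141, 0.001, 2.914]
ft_force: [-0.1, -0.1, -0.7]
opening: 0.636
grip_force: 0.0
```

Request:
arm_command(rows=[[[0,0,0],0],[[0,0,0],0],[[0,0,0],0],[[0,0,0],0],[[0,0,0],0]])

```text
t: 3.9
eef_pos: [446.2, 276.6, 47.4]
tcp_rot: [3.141, 0.001, 2.914]
ft_force: [0.3, 0.6, 5.7]
opening: 0.518
grip_force: 30.0
```

Request:
arm_command(rows=[[[0,0,-0.04],0],[[0,0,-0.12],0],[[0,0,-0.16],0],[[0,0,-0.08],0],[[0,0,0],0]])

```text
t: 4.4
eef_pos: [446.7, 276.8, 149.8]
tcp_rot: [3.139, 0.004, 2.914]
ft_force: [-0.2, 0.3, -3.3]
opening: 0.516
grip_force: 30.0
```

Request:
arm_command(rows=[[[-0.02,-0.064,0],0],[[-0.03,-0.1,0],0],[[-0.035,-0.12,0],0],[[-0.04,-0.13,0],0],[[-0.04,-0.14,0],0]])

```text
t: 4.9
eef_pos: [454.0, 131.1, 145.8]
tcp_rot: [-3.141, -0.002, 2.915]
ft_force: [0.4, -0.0, -2.3]
opening: 0.516
grip_force: 30.0
```

Request:
arm_command(rows=[[[-0.04,-0.14,0],0],[[-0.035,-0.12,0],0],[[-0.03,-0.11,0],0],[[-0.02,-0.07,0],0],[[-0.01,-0.028,0],0]])

```text
t: 5.4
eef_pos: [460.7, 9.3, 146.0]
tcp_rot: [-3.141, -0.002, 2.912]
ft_force: [0.1, -0.2, -2.4]
opening: 0.512
grip_force: 30.0
```

Request:
arm_command(rows=[[[0,0,0],0],[[0,0,0],0],[[0,0,0],0],[[0,0,0],0],[[0,0,0],0]])

```text
t: 5.9
eef_pos: [461.2, 11.2, 147.1]
tcp_rot: [3.141, -0.0, 2.915]
ft_force: [-0.3, 0.3, -2.0]
opening: 0.515
grip_force: 30.0
```

```bash
python3 - <<'E'
from h import *
s=state(); print(s["eef_pos"],s["ft_force"],s["tcp_rot"])
for cam in("scene","top"):
    p,d=viewer.read_camera(cam); cv2.imwrite(f"pics/{cam}1.png",p[...,::-1]); np.savez(f"{cam}1.npz",p=p,d=d)
    P=deproj(cam,d)
    print(cam,[(np.round(r["position"]),round(r["confidence"],2)) for r in models.mark_of(cam,"canister_center")][:3])
    x,y,_=s["eef_pos"]
    q=P[(np.hypot(P[...,0]-x,P[...,1]-y)<40)&(P[...,2]>101)&(P[...,2]<142)]
    print(len(q),q.mean(0),q.min(0),q.max(0))
    # circle fit r=25 to side surface
    from scipy.optimize import least_squares
    r=least_squares(lambda c:np.hypot(q[:,0]-c[0],q[:,1]-c[1])-25,[x,y],loss="soft_l1"); print("fit",r.x,np.abs(r.fun).mean())
p=np.load("scene1.npz")["p"]; cv2.imwrite("pics/sc1.png",cv2.resize(p[150:290,240:400,::-1],None,fx=4,fy=4,interpolation=cv2.INTER_CUBIC))
E
```

```text
[461.24240349  11.15939303 147.10356187] [-0.33313927  0.2948057  -2.04962316] [ 3.14147175e+00 -2.80826162e-05  2.91467257e+00]
scene [(array([459.,  10., 140.]), 0.77)]
343 [451.87240794  -5.74034215 121.69515493] [435.66548527 -15.85995437 101.37290982] [482.04458619  22.80347025 141.7653612 ]
fit [461.3257347   11.58311729] 0.7193494323412754
top []<stdin>:9: RuntimeWarning: Mean of empty slice.
  ret = um.true_divide(
Traceback (most recent call last):
ValueError: zero-size array to reduction operation minimum which has no identity
```

```bash
python3 - <<'E'
from h import *
from scipy.optimize import least_squares
z=np.load("scene0.npz");P=deproj("scene",z["d"]);c=[]
for g in((603,46),(624.4,-37.4),(563.2,-96)):
    q=P[(np.hypot(P[...,0]-g[0],P[...,1]-g[1])<32)&(P[...,2]>80)&(P[...,2]<132)]
    r=least_squares(lambda c:np.hypot(q[:,0]-c[0],q[:,1]-c[1])-25,g,loss="soft_l1"); c.append(r.x); print("fit",len(q),r.x,np.abs(r.fun).mean())
c=np.array(c); 
# rigid: centre + phase, R=85
a0=np.arctan2(c[1,1]+12,c[1,0]-543)
f=lambda v:np.concatenate([c[i]-v[:2]-85*np.array([np.cos(v[2]+k),np.sin(v[2]+k)]) for i,k in enumerate((np.pi/3,0,-np.pi/3))])
r=least_squares(f,[543,-12,a0]); print(r.x,r.fun.round(1)); v=r.x
print("pocket",v[:2]-85*np.array([np.cos(v[2]),np.sin(v[2])]))
# rim ellipse from upper rim points in scene: robust circle on z>72
for cam in("scene","top"):
    P=deproj(cam,np.load(cam+"0.npz")["d"])
    for k,a in enumerate((0,np.pi/3,-np.pi/3)):
        g=v[:2]-85*np.array([np.cos(v[2]+a),np.sin(v[2]+a)])
        q=P[(np.hypot(P[...,0]-g[0],P[...,1]-g[1])<38)&(P[...,2]>72.5)&(P[...,2]<79)]
        r=least_squares(lambda c:np.hypot(q[:,0]-c[0],q[:,1]-c[1])-c[2],[*g,29],loss="soft_l1");print(cam,k,g.round(1),len(q),r.x.round(1))
p=np.load("scene1.npz")["p"]; cv2.imwrite("pics/sc1.png",cv2.resize(p[150:290,240:400,::-1],None,fx=4,fy=4,interpolation=cv2.INTER_CUBIC))
E
```

```text
fit 188 [604.18879765  47.84850477] 0.8813992809897065
fit 181 [625.86670983 -34.52221456] 0.716849580821486
fit 445 [565.63459328 -94.45256241] 0.6790699166412084
[ 5.43872769e+02 -1.22080214e+01 -2.64863670e-01] [ 0.   0.1 -0.  -0.1  0.  -0.1]
pocket [461.83687219  10.04308262]
scene 0 [461.8  10. ] 122 [460.8   8.6  29.3]
scene 1 [483.6 -72.1] 138 [482.4 -73.4  29.2]
scene 2 [522.1  70. ] 97 [521.   68.1  29. ]
top 0 [461.8  10. ] 74 [462.1  11.7  29. ]
top 1 [483.6 -72.1] 67 [484.1 -70.   29.1]
top 2 [522.1  70. ] 78 [522.5  71.7  29.1]
```

View pics/sc1.png

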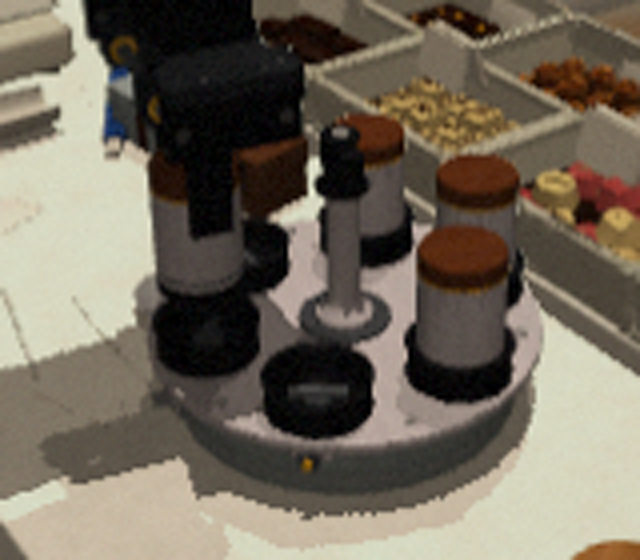

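The crop shows the canister held upright just above the front cup at about (205,330), and the key is visible in the neighbouring cup. The rigid fit puts the pocket at (461.8, 10.0), so I shift slightly and lower in stages.

Request:
arm_command(rows=[[[-0.003,-0.0035,0.03],0],[[0,0,0.03],0],[[0,0,0.025],0],[[0,0,0.015],0],[[0,0,0],0]])

```text
t: 6.6
eef_pos: [461.6, 9.6, 121.4]
tcp_rot: [-3.142, -0.001, 2.914]
ft_force: [-0.3, -1.1, -2.4]
opening: 0.511
grip_force: 30.0
```

Request:
arm_command(rows=[[[0,0,0.006],0],[[0,0,0.006],0],[[0,0,0.006],0],[[0,0,0],0],[[0,0,0],0]])

```text
t: 7.1
eef_pos: [461.8, 9.6, 117.7]
tcp_rot: [3.141, 0.0, 2.914]
ft_force: [0.4, 0.0, -2.6]
opening: 0.517
grip_force: 30.0
```

Request:
arm_command(rows=[[[0,0,0.004],0],[[0,0,0.004],0],[[0,0,0.004],0],[[0,0,0.004],0],[[0,0,0],0]])

```text
t: 7.6
eef_pos: [461.8, 9.6, 113.5]
tcp_rot: [3.142, -0.0, 2.914]
ft_force: [0.3, 0.3, -2.0]
opening: 0.514
grip_force: 30.0
```

Request:
arm_command(rows=[[[0,0,0.002],0],[[0,0,0.002],0],[[0,0,0],0],[[0,0,0],0],[[0,0,0],0]])

```text
t: 8.1
eef_pos: [461.8, 9.6, 112.6]
tcp_rot: [3.142, -0.0, 2.914]
ft_force: [-0.0, -0.4, -2.8]
opening: 0.513
grip_force: 30.0
```

Request:
arm_command(rows=[[[0,0,0.002],0],[[0,0,0.002],0],[[0,0,0],0],[[0,0,0],0],[[0,0,0],0]])

```text
t: 8.6
eef_pos: [461.9, 9.6, 111.7]
tcp_rot: [3.141, 0.0, 2.914]
ft_force: [0.5, -0.3, 1.6]
opening: 0.52
grip_force: 30.0
```

Request:
arm_command(rows=[[[0,0,0.002],0],[[0,0,0.002],0],[[0,0,0],0],[[0,0,0],0],[[0,0,0],0]])

```text
t: 9.1
eef_pos: [461.9, 9.6, 110.7]
tcp_rot: [3.141, 0.0, 2.914]
ft_force: [0.5, 0.6, 4.4]
opening: 0.516
grip_force: 30.0
```

Contact begins at TCP z about 112.4, and the canister rides on the key with about 6 N. I now twist clockwise in 10° steps and watch for the force to drop.

Request:
arm_command(rows=[[[0,0,0],0.011],[[0,0,0],0.011],[[0,0,0],0.011],[[0,0,0],0.011],[[0,0,0],0.011]])

```text
t: 9.6
eef_pos: [462.3, 9.5, 110.8]
tcp_rot: [3.141, 0.001, 2.74]
ft_force: [1.6, -0.1, 5.3]
opening: 0.515
grip_force: 30.0
```

Request:
arm_command(rows=[[[0,0,0],0.011],[[0,0,0],0.011],[[0,0,0],0.011],[[0,0,0],0.011],[[0,0,0],0.011]])

```text
t: 10.1
eef_pos: [462.4, 9.4, 110.8]
tcp_rot: [3.141, 0.001, 2.567]
ft_force: [2.2, -0.6, 4.9]
opening: 0.518
grip_force: 30.0
```

Request:
arm_command(rows=[[[0,0,0],0.011],[[0,0,0],0.011],[[0,0,0],0.011],[[0,0,0],0.011],[[0,0,0],0.011]])

```text
t: 10.6
eef_pos: [462.4, 9.4, 110.8]
tcp_rot: [3.141, 0.001, 2.394]
ft_force: [1.7, -1.7, 4.7]
opening: 0.516
grip_force: 30.0
```

Request:
arm_command(rows=[[[0,0,0],0.011],[[0,0,0],0.011],[[0,0,0],0.011],[[0,0,0],0.011],[[0,0,0],0.011]])

```text
t: 11.1
eef_pos: [462.3, 9.4, 110.8]
tcp_rot: [3.141, 0.001, 2.221]
ft_force: [2.0, -1.1, 5.1]
opening: 0.516
grip_force: 30.0
```

```bash
python3 -c "
from h import *
s=state();print(s['moment'],s['ft_force'])"
```

```text
[-0.23080569 -0.21697708  0.03324261] [ 1.97576806 -1.13265688  5.13932452]
```

Request:
arm_command(rows=[[[0,0,0],0.011],[[0,0,0],0.011],[[0,0,0],0.011],[[0,0,0],0.011],[[0,0,0],0.011]])

```text
t: 11.6
eef_pos: [462.3, 9.5, 110.8]
tcp_rot: [3.141, 0.001, 2.049]
ft_force: [0.7, -0.7, 6.2]
opening: 0.516
grip_force: 30.0
```

Request:
arm_command(rows=[[[0,0,0],0.011],[[0,0,0],0.011],[[0,0,0],0.011],[[0,0,0],0.011],[[0,0,0],0.011]])

```text
t: 12.1
eef_pos: [462.2, 9.5, 110.8]
tcp_rot: [3.141, 0.0, 1.876]
ft_force: [0.7, 1.1, 5.6]
opening: 0.514
grip_force: 30.0
```

Request:
arm_command(rows=[[[0,0,0],0.011],[[0,0,0],0.011],[[0,0,0],0.011],[[0,0,0],0.011],[[0,0,0],0.011]])

```text
t: 12.6
eef_pos: [460.9, 9.8, 110.0]
tcp_rot: [-3.139, -0.001, 1.703]
ft_force: [-2.6, 0.7, -2.2]
opening: 0.515
grip_force: 30.0
```

The force vanished, so the slot is over the key. I lower gently.

Request:
arm_command(rows=[[[0,0,0.003],0],[[0,0,0.003],0],[[0,0,0.003],0],[[0,0,0.003],0],[[0,0,0],0]])

```text
t: 13.1
eef_pos: [461.5, 9.7, 107.4]
tcp_rot: [-3.141, -0.0, 1.705]
ft_force: [-3.7, 3.1, -2.2]
opening: 0.517
grip_force: 30.0
```

Request:
arm_command(rows=[[[0,0,0.002],0],[[0,0,0.002],0],[[0,0,0.002],0],[[0,0,0],0],[[0,0,0],0]])

```text
t: 13.6
eef_pos: [461.8, 9.6, 106.1]
tcp_rot: [-3.142, -0.0, 1.704]
ft_force: [-2.8, 2.5, -2.2]
opening: 0.515
grip_force: 30.0
```

Request:
arm_command(rows=[[[0,0,0.002],0],[[0,0,0],0],[[0,0,0],0],[[0,0,0],0],[[0,0,0],0]])

```text
t: 14.1
eef_pos: [461.9, 9.6, 105.7]
tcp_rot: [3.141, -0.0, 1.704]
ft_force: [-3.2, 2.1, -0.0]
opening: 0.519
grip_force: 30.0
```

Request:
arm_command(rows=[[[0,0,0],0],[[0,0,0],0],[[0,0,0],0],[[0,0,0],0],[[0,0,0],0]], claw=0.75)

```text
t: 14.6
eef_pos: [462.0, 9.5, 105.7]
tcp_rot: [3.141, 0.0, 1.704]
ft_force: [0.7, -0.5, 0.4]
opening: 0.744
grip_force: 0.0
```

Request:
arm_command(rows=[[[0,0,-0.02],0],[[0,0,-0.08],0],[[0,0,-0.12],0],[[0,0,-0.12],0],[[0,0,-0.06],0]])

```text
t: 15.1
eef_pos: [462.4, 9.6, 208.2]
tcp_rot: [3.139, 0.001, 1.704]
ft_force: [-0.6, 0.1, -1.6]
opening: 0.752
grip_force: 0.0
```

```bash
python3 - <<'E'
from h import *
from scipy.optimize import least_squares
print(state()["eef_pos"],state()["tcp_rot"],state()["opening"])
p,d=viewer.read_camera("scene"); P=deproj("scene",d)
for g in((461.8,10),(563.2,-96)):
    q=P[(np.hypot(P[...,0]-g[0],P[...,1]-g[1])<32)&(P[...,2]>80)&(P[...,2]<132)]
    r=least_squares(lambda c:np.hypot(q[:,0]-c[0],q[:,1]-c[1])-25,g,loss="soft_l1"); print("fit",len(q),r.x,np.abs(r.fun).mean())
    q=P[(np.hypot(P[...,0]-g[0],P[...,1]-g[1])<20)&(P[...,2]>100)&(P[...,2]<160)]; print(np.percentile(q[:,2],[75,90,98]))
cv2.imwrite("pics/sc2.png",cv2.resize(p[130:290,240:400,::-1],None,fx=3.7,fy=3.7,interpolation=cv2.INTER_CUBIC))
E
```

```text
[462.37324711   9.55026285 208.22269031] [3.13857469e+00 6.79676881e-04 1.70427126e+00] 0.7521296021825862
fit 416 [462.44757115  10.82829503] 0.7255189769307383
[139.27839769 139.75374617 140.50227688]
fit 440 [565.40936392 -94.56292318] 0.7227663542167821
[139.48191164 139.8926485  140.23928595]
```

View pics/sc2.png

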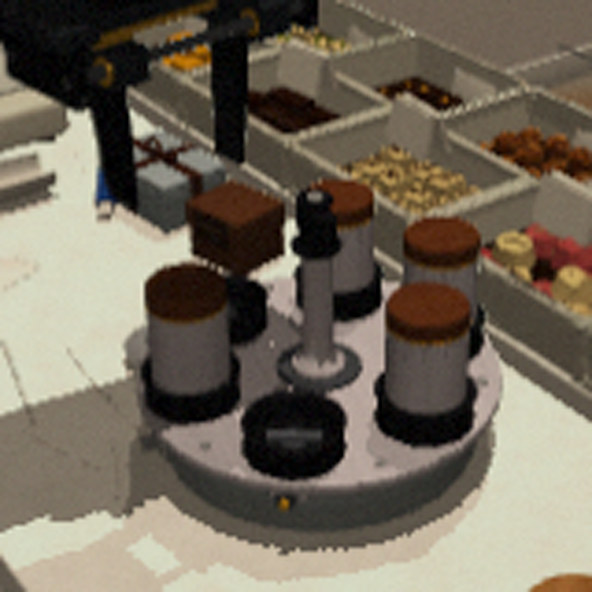

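The picture shows the canister in the front cup at about (187,340). Its lid is as high as the fixed ones (139.3 against 139.5 mm), so it is home, and the pointer and deck have not moved. Next is the knob.

Request:
arm_command(rows=[[[-0.043,0.104,0],0],[[-0.043,0.104,0],0],[[-0.043,0.103,0],0],[[0,0,0],0.042],[[0,0,0],0.042]], claw=0.5)

```text
t: 15.65
eef_pos: [543.5, -12.2, 204.7]
tcp_rot: [-3.141, -0.0, 1.435]
ft_force: [-0.9, -0.2, -0.5]
opening: 0.506
grip_force: 0.0
```

Request:
arm_command(rows=[[[0,0,0],0.043],[[0,0,0],0],[[0,0,0],0],[[0,0,0],0],[[0,0,0],0]])

```text
t: 16.15
eef_pos: [543.1, -12.0, 205.6]
tcp_rot: [-3.142, -0.0, 1.307]
ft_force: [0.1, -0.4, -1.4]
opening: 0.499
grip_force: 0.0
```

Request:
arm_command(rows=[[[0,0.002,0.06],0],[[0,0,0.06],0],[[0,0,0.05],0],[[0,0,0.03],0],[[0,0,0.01],0]])

```text
t: 16.65
eef_pos: [543.5, -12.1, 152.4]
tcp_rot: [-3.14, 0.0, 1.306]
ft_force: [-0.0, 0.5, -0.2]
opening: 0.501
grip_force: 0.0
```

Request:
arm_command(rows=[[[0,0,0],0],[[0,0,0],0],[[0,0,0],0],[[0,0,0],0],[[0,0,0],0]], claw=0)

```text
t: 17.15
eef_pos: [543.5, -12.1, 153.4]
tcp_rot: [-3.141, -0.0, 1.305]
ft_force: [-2.3, -0.5, -1.0]
opening: 0.145
grip_force: 30.0
```

Request:
arm_command(rows=[[[0,0,0],0],[[0,0,0],0],[[0,0,0],0],[[0,0,0],0],[[0,0,0],0]])

```text
t: 17.65
eef_pos: [543.5, -12.1, 153.4]
tcp_rot: [-3.141, -0.0, 1.305]
ft_force: [-4.0, 1.1, 6.0]
opening: 0.146
grip_force: 30.0
```

Request:
arm_command(rows=[[[0,0,0],0.02],[[0,0,0],0.03],[[0,0,0],0.03],[[0,0,0],0.03],[[0,0,0],0.03]])

```text
t: 18.15
eef_pos: [543.4, -12.1, 153.4]
tcp_rot: [-3.141, 0.0, 0.862]
ft_force: [-3.3, 0.5, 6.1]
opening: 0.148
grip_force: 30.0
```

Request:
arm_command(rows=[[[0,0,0],0.03],[[0,0,0],0.03],[[0,0,0],0.03],[[0,0,0],0.03],[[0,0,0],0.03]])

```text
t: 18.65
eef_pos: [543.4, -12.0, 153.4]
tcp_rot: [-3.141, 0.0, 0.39]
ft_force: [-4.0, 0.8, 5.4]
opening: 0.146
grip_force: 30.0
```

Request:
arm_command(rows=[[[0,0,0],0.025],[[0,0,0],0.018],[[0,0,0],0],[[0,0,0],0],[[0,0,0],0]])

```text
t: 19.15
eef_pos: [543.4, -12.0, 153.4]
tcp_rot: [-3.141, 0.0, 0.259]
ft_force: [-4.1, 1.4, 5.3]
opening: 0.15
grip_force: 30.0
```

```bash
python3 - <<'E'
from h import *
from scipy.optimize import least_squares
s=state();print(s["eef_pos"],s["tcp_rot"],s["moment"],s["ft_force"])
p,d=viewer.read_camera("scene"); P=deproj("scene",d)
for g in((522.1,70),(461.8,10),(483.6,-72)):
    q=P[(np.hypot(P[...,0]-g[0],P[...,1]-g[1])<32)&(P[...,2]>80)&(P[...,2]<132)]
    if len(q)<20: print(g,len(q)); continue
    r=least_squares(lambda c:np.hypot(q[:,0]-c[0],q[:,1]-c[1])-25,g,loss="soft_l1"); print("fit",g,len(q),r.x,np.abs(r.fun).mean(), np.degrees(np.arctan2(r.x[1]+12.2,r.x[0]-543.9)))
E
```

```text
[543.39647878 -12.03962466 153.36160736] [-3.14128889e+00  2.74219377e-04  2.59228465e-01] [0.15593997 0.80192201 0.02845636] [-4.06896257  1.35510672  5.25353926]
fit (522.1, 70) 366 [522.91561169  69.74297296] 0.7865827694225281 104.36392154287905
(461.8, 10) 0
fit (483.6, -72) 469 [483.31611384 -72.25500685] 0.650349540296642 -135.25118232953233
```

Request:
arm_command(rows=[[[0,0,0],0],[[0,0,0],0],[[0,0,0],0],[[0,0,0],0],[[0,0,0],0]], claw=0.5)

```text
t: 19.7
eef_pos: [543.7, -12.2, 153.0]
tcp_rot: [-3.141, -0.0, 0.259]
ft_force: [0.2, 0.3, -0.8]
opening: 0.479
grip_force: 0.0
```

Request:
arm_command(rows=[[[0,0,-0.03],0],[[0,0,-0.08],0],[[0,0,-0.12],0],[[0,0,-0.08],0],[[0,0,-0.04],0]])

```text
t: 20.2
eef_pos: [544.1, -12.2, 242.9]
tcp_rot: [3.141, -0.003, 0.259]
ft_force: [-0.2, -0.1, -0.1]
opening: 0.499
grip_force: 0.0
```

Request:
arm_command(rows=[[[0,0,0],0],[[0,0,0],0],[[0,0,0],0],[[0,0,0],0],[[0,0,0],0]])

```text
t: 20.7
eef_pos: [543.5, -12.2, 240.0]
tcp_rot: [-3.141, 0.001, 0.259]
ft_force: [0.4, -0.0, -0.3]
opening: 0.498
grip_force: 0.0
```

```bash
python3 - <<'E'
from h import *
from scipy.optimize import least_squares
s=state();print(s["t"],s["eef_pos"])
p,d=viewer.read_camera("scene"); P=deproj("scene",d)
for g in((522.1,70),(483.6,-72)):
    q=P[(np.hypot(P[...,0]-g[0],P[...,1]-g[1])<32)&(P[...,2]>80)&(P[...,2]<132)]
    r=least_squares(lambda c:np.hypot(q[:,0]-c[0],q[:,1]-c[1])-25,g,loss="soft_l1"); print("fit",g,len(q),r.x,np.abs(r.fun).mean(), np.degrees(np.arctan2(r.x[1]+12.2,r.x[0]-543.9)))
    q=P[(np.hypot(P[...,0]-g[0],P[...,1]-g[1])<20)&(P[...,2]>100)&(P[...,2]<160)]; print(np.percentile(q[:,2],[75,90,98]))
cv2.imwrite("pics/sc3.png",cv2.resize(p[130:290,240:400,::-1],None,fx=3.7,fy=3.7))
E
```

```text
20.7 [543.54099463 -12.1552591  240.00750185]
fit (522.1, 70) 370 [522.98956686  69.70122473] 0.8521925780432387 104.32237987203551
[139.59047537 139.84095869 140.5569638 ]
fit (483.6, -72) 464 [483.28750038 -72.1545794 ] 0.6444657806119383 -135.31265315496267
[139.48858243 139.9173233  140.59946   ]
```

View pics/sc3.png

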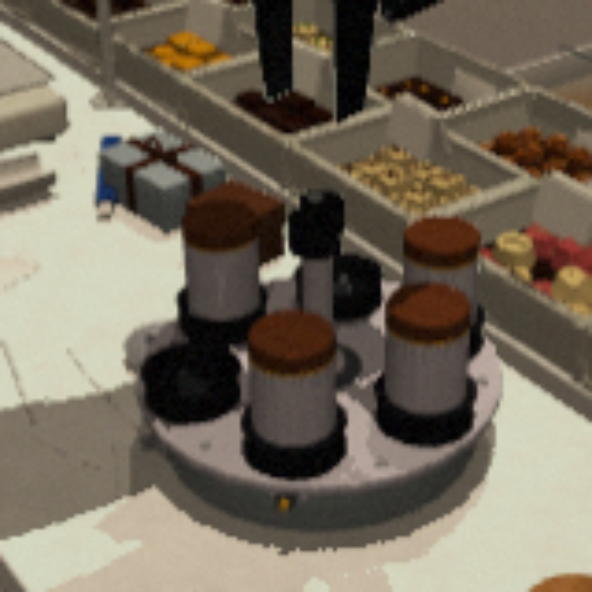

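The canister now stands in the left-front cup at about (222,265), over the spout. The carousel is turned one click, and the gripper is clear above the knob.

```bash
python3 -c "
from cell import env
print(env.job_done())"
```

```text
the job is handed in; nothing more can be done
None
```

The job is handed in at about 21 s of 72 s: the last camera check shows the canister fully home on its key and the carousel one click clockwise over the spout, with the gripper clear; I didn't re-measure the jar, spool and gift box, and `job_done()` returned no verdict.

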